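# Jack up one side of the kiln for shimming

## Robot

A 6-joint arm with a two-finger parallel gripper is mounted at the origin on the work surface. World frame = base frame: x ahead of the robot, y to its left, z up, the work surface at z = 0. Lengths are in m, angles in rad, forces in N, time in s.
With the tool pointing down it reaches from about 0.4 to 0.825 m from the base axis. Payload 7 kg.
Tool frame: the origin (TCP) lies at the centre of the arm's flange, where the gripper is bolted on; the fingertips stand 178 mm ahead of it and the grasp point (between the pads) lies arm.tcp_to_grasp ahead of it (arm.tcp_to_grasp is the distance from the TCP to the grasp point, in m); z points along the fingers, y is the direction in which the jaws open and shut (so a half turn about z gives the same grasp; the last joint's range is limited). The gripper opens to 88 mm and grips with 3 to 60 N. Pads are 19 mm wide; open, the fingers measure 130 mm over their backs; the gripper's body (78 mm by 193 mm) begins 47 mm behind the grasp point.
Start: joints at [1.574, 0.359, 0.012, 0, -1.224, -0.288], TCP at [0.19, 0.648, 0.405] pointing down, gripper open.
Joint ranges: [-3.07, 3.07], [-1.43, 2.12], [-1.02, 1.25], [-3.03, 1.67], [-3.05, -0], [-3.03, 3.03]. Speed limits (rad/s): [2.39, 2.39, 3.01, 3.14, 3.14, 3.14].

## Interface

Orientations are given as [roll, pitch, yaw] about the fixed x, y, z axes, in that order (R = Rz(yaw) Ry(pitch) Rx(roll)).
In Python, from station import arm gives the robot as it stands.
- The arm moves only by the tool move_arm, never from a script. Its argument "deltas" is a list of rows, each a list of 6 numbers: the shift along the world's x, y, z in mm, then the turn, a rotation vector about the world's x, y, z in degrees. In form: [[tx, ty, tz, ax, ay, az], ...]. A call has exactly 5 rows; each row shifts and turns the commanded pose from where the row before left it; what a row does not reach is not made up. A row lasts 1/12 s, in which the tool goes at most 41.7 mm and 7.16 degrees, less where a joint would pass 70% of its speed; a pose out of reach is approached as far as the arm can. A call with a gripper value outside its range is refused whole. "claw" is the closure in counts, from 0 (fully open) to 255 (shut), set as the call begins (left out, the last holds). The fingers move at their own pace and stop on an object; "squeeze" is the grip in N (left out, the last holds). Time passes only in rows, so rows that do not move let the fingers close, or fill a call up. It gives the time, the measured TCP pose, the force and the opening at its end, in the units of the state.
- arm.get_state(): the state, without advancing time (a new reading comes with each control period).
- arm.grab_frame(name): name is "scene" or "top"; returns the picture (480x640x3 uint8, red, green, blue); there is no depth.
- arm.calibration(name): a dict with "intrinsics" (3x3 intrinsics, pixels), "T" (4x4, takes a point from camera to world coordinates). Camera axes: x right, y up, looking along -z (the intrinsics and any distortion apply to the point x, -y, -z); pixel columns grow to the right and rows downward; lengths in m; the calibration is good to about 2 mm. A picture is of the moment at which its call begins. calibration takes no time and is no camera call.
- arm.job_done(): hands the job in, once; it reports no verdict.
Trained networks look in the newest picture that a camera, given by its name, has taken for a name from the list of things; names that differ only in an ending like _2 or _b are one class to them, and where a whole thing is asked for, a point or a joint stands for the part that bears it (a point fixed in the world has none). Each returns a list of dicts, best first, with "score" (0 to 1); they miss things now and then, are a little off and sometimes report something else, mostly with a low value. They report only what shows in the picture. A call takes as long as a camera call.
- arm.spot_in(thing, camera): "xy" ([column, row] in pixels, amid what is visible of it).
- arm.masks_of(thing, camera): "pixels" (480x640 bool, what is visible of it) and "xy" ([column, row] in pixels, amid what is visible of it).
- arm.spot_point(thing, camera): "xy" ([column, row] in pixels: a listed point, or the origin of a listed thing).
The state is a dict: "t": time; "q": joint angles; "qd": joint speeds; "joint_efforts": joint torques, N m; "eef_pos": TCP position; "ee_rot": TCP orientation; "force": force on the tool from outside, world axes, zero at the start; "moment": the same for the moment, N m; "width": finger opening in m.
Only numpy, scipy, OpenCV 4.12 (cv2) and the standard library are available. Lean on these libraries where they do the work, as an engineer would, in place of code of your own. Each camera call takes 0.05 s, during which the arm holds its last target. There are 200 camera calls.

## Task

The burnout kiln needs levelling: without shoving the kiln, set the ratchet jack on the bench with its saddle centred under the round lift pad of the kiln's jacking bracket. Pump the handle until both kiln feet on that side stand at least 10 mm clear of the bench. Finish holding the handle pressed right down with the gripper, so that I can slip the shims under; leave the shims and everything else on the bench where they are.

Things in the scene. Friction and masses are not known exactly. Their poses are not given: they have to be found in the camera images.
- jack: small grey ratchet pump jack, loose, just under 1 kg in all; it can be slid along the bench. Origin on its underside straight below the saddle; x axis points away from the handle, z up. Base plate 185 x 70 x 10 mm, from x = -145 to +40 mm, y = +-35 mm; column 48 mm across and 80 mm high at x = 0, the ram and saddle on top; pump block and handle towards -x
- pump_block (a point): on the jack at x = -85, y = 0, 46 mm above its underside: where to take hold of it from above, fingers on the two side faces (y = +-18 mm) of the aluminium pump block, which is 46 mm long (x), 36 mm wide and reaches 10 to 58 mm above the underside
- handle_pin (a point): handle's hinge pin on the jack, along its y axis, at x = -100 mm and 68 mm above its underside, between two cheeks up to 76 mm high. The handle runs from it towards the jack's -x
- saddle (a point): middle of the saddle's top, 95 mm above the jack's underside with the ram down. The saddle is a round steel cap 34 mm across with a flat crown 20 mm across
- jack_handle (a joint): pump handle, rad: 0 = up (spring return; slopes 0.38 rad up from level), 0.55 = right down on its stop (0.17 rad below level). Pushing at mid grip takes 3 to 4 N unloaded, 8 to 15 N under the kiln. A full stroke lifts the saddle 10 to 12 mm; let right up again, it settles back on its ratchet tooth, so each full stroke gains 8 mm (a part stroke may gain nothing). Four full strokes use up the ram
- handle_grip (a point): middle of the handle's rubber grip, on the bar's axis, 135 mm from the pin. Grip 85 mm long, 24 mm wide, 16 mm thick (its upper face 8 mm above this point), from 90 to 175 mm from the pin; the rest of the handle is a bar 13 mm thick
- jack_ram (a joint): lift of the ram and saddle, m: 0 = down, at most 0.038
- kiln: burnout kiln at the left: grey cabinet 264 x 254 mm, 121 to 357 mm above the bench, on a stand with four round feet 36 mm across; 7 to 10 kg, loose. Origin on the bench under its middle; door towards its -x. At the middle of its -y side a steel jacking bracket sticks out: plate 70 mm wide, out to y = -215 mm, top 121 mm above the bench, a round boss and bolt head on it marking the lift point
- lift_pad (a point): middle of the underside of the round steel lift pad (44 mm across) welded under the bracket, right below the bolt head; 185 mm from the kiln's middle in its -y direction and 105 mm above the bench, so 10 mm above the lowered saddle. The kiln tips about its far feet: near feet rise about 0.76 of the pad's lift.
- foot_front_near (a point): middle of the underside of the kiln foot on the bracket side, door end
- foot_rear_near (a point): the same, other end of the bracket side
- shim_a: one of two square steel shims, 40 x 40 x 4 mm, lying beside the kiln's front near foot; origin centre of underside
- shim_b: the second steel shim, beside the kiln's rear near foot; origin centre of underside
- tin: round flat aluminium tin, 84 mm across, 23 mm high; origin centre of underside
- dapping: steel dapping block, 50 mm cube with round dimples; origin centre of underside
- mandrel: ring mandrel lying down, 310 mm long, tapered steel with a wooden grip, up to 31 mm thick; origin on the bench at its thin end, x axis along it towards the grip
- file: flat file lying down, 240 mm long with a wooden grip; origin near the middle
- jar: glass jar with white cap, 64 mm across, 85 mm high; origin centre of underside

How it is judged:
On the way:
1. the jack stands flat on the bench, saddle centred under the lift pad (within 12 mm), kiln still on its feet (horizontal distance between saddle and lift_pad below 0.012 m and angle between jack's own z axis and vertical below 0.1 rad and height (world z) of jack below 0.006 m and height (world z) of each of foot_front_near, foot_rear_near below 0.003 m), for 0.2 s.
At the end, for the whole second after the job is handed in: Near feet at least 10 mm up, kiln tilted under 0.12 rad, still, over 12 N on the saddle, untouched by the robot; saddle within 20 mm of the pad centre, jack flat on the bench (tilt under 0.1 rad); gripper holding the handle right down (joint over 0.45 rad, over 1 N) (height (world z) of each of foot_front_near, foot_rear_near above 0.01 m and angle between kiln's own z axis and vertical below 0.12 rad and horizontal distance between saddle and lift_pad below 0.02 m and angle between jack's own z axis and vertical below 0.1 rad and height (world z) of jack below 0.006 m and contact force between jack and kiln above 12 N and value of joint jack_handle above 0.45 rad and contact force between any of the fingers, the arm and jack above 1 N and contact force between each of the arm, the fingers and kiln below 0.5 N and linear speed of kiln below 0.02 m/s); the arm keeps its last pose, push and grip.
It fails at once if the kiln is shoved more than 40 mm out of its place (distance of kiln from where it was at the start of the episode above 0.04 m).
It fails at once if the robot pushes the kiln with more than 20 N (contact force between any of the arm, the fingers and kiln above 20 N).
It fails at once if a shim or another thing on the bench is moved by more than 30 mm (distance of any of shim_a, shim_b, tin, dapping, mandrel, file, jar from where it was at the start of the episode above 0.03 m).
It fails at once if the jack is tipped over (angle between jack's own z axis and vertical above 0.7 rad).
It also fails if it takes over 58 s, if anything falls off the work surface, if the arm or the gripper's body presses on something with over 40 N, if the wrist force passes 120 N, or if a joint passes its speed limit or range.

## Working session

There is one attempt and no reset: what is moved stays moved. The work goes in short steps, Python scripts to look and compute and a tool call to move; the robot and the scene stay as the last step left them, time stands still between calls to the robot, and variables do not carry over. Pictures are saved under pics/ and viewed, about 8 in all and at most 12, crops included, and the job is handed in when it is done.

Besides the shell and the picture viewer there is one more tool, called after "Request:" by a JSON object that holds its "api" and its "payload". move_arm: Moves the arm, as the interface text tells. Its arguments: {"type":"object","properties":{"deltas":{"type":"array","items":{"type":"array","items":{"type":"number"}}},"claw":{"type":"number"},"squeeze":{"type":"number"}},"required":["deltas"]}

```bash
mkdir -p pics; ls; cat > h.py <<'E'
import numpy as np, cv2
from station import arm
def ray(cam,xy):
    c=arm.calibration(cam);K=np.array(c["intrinsics"]);T=np.array(c["T"])
    d=np.linalg.inv(K)@[xy[0],xy[1],1.]; d=T[:3,:3]@[d[0],-d[1],-d[2]]
    return T[:3,3],d/np.linalg.norm(d)
def onz(cam,xy,z):
    o,d=ray(cam,xy); return o+d*(z-o[2])/d[2]
def tri(rs):
    A=0;b=0
    for o,d in rs:
        P=np.eye(3)-np.outer(d,d);A=A+P;b=b+P@o
    p=np.linalg.solve(A,b); return p,[np.linalg.norm((np.eye(3)-np.outer(d,d))@(p-o)) for o,d in rs]
def proj(cam,p):
    c=arm.calibration(cam);K=np.array(c["intrinsics"]);T=np.array(c["T"])
    q=T[:3,:3].T@(np.array(p)-T[:3,3]); u=K@[q[0],-q[1],-q[2]]; return u[:2]/u[2]
def snap(cam,name,crop=None,s=1):
    im=arm.grab_frame(cam)[:,:,::-1]
    if crop: im=im[crop[1]:crop[3],crop[0]:crop[2]]
    cv2.imwrite("pics/"+name,cv2.resize(im,None,fx=s,fy=s,interpolation=2))
E
python3 - <<'E'
from h import *
np.set_printoptions(precision=4,suppress=True)
snap("scene","a.png");snap("top","b.png")
a=cv2.imread("pics/a.png");b=cv2.imread("pics/b.png")
for c in("scene","top"):print(c,arm.calibration(c)["T"][:3,3] if hasattr(arm.calibration(c)["T"],'shape') else arm.calibration(c))
Z=dict(saddle=.095,pump_block=.046,handle_pin=.068,handle_grip=None,lift_pad=.105,jack=0,kiln=0,foot_front_near=0,foot_rear_near=0,shim_a=0,shim_b=0,tin=0,dapping=0,mandrel=0,file=0,jar=0)
for n in Z:
    rs=[]
    for c in("scene","top"):
        r=arm.spot_point(n,c)
        for k in r[:2]:
            print(n,c,np.array(k["xy"]).round(1),round(k["score"],2),onz(c,k["xy"],Z[n] or .118))
        if r: rs.append(ray(c,r[0]["xy"]))
    if len(rs)==2:p,e=tri(rs);print("   TRI",p,np.array(e))
s=arm.get_state();print(s, arm.tcp_to_grasp)
E
```

```text
pics
scene [-0.0199  0.1598  1.0683]
top [ 0.3862 -0.0318  1.0601]
saddle scene [246.6 310.7] 0.68 [0.4896 0.1816 0.095 ]
saddle scene [352.3 247.1] 0.67 [ 0.5785 -0.1089  0.095 ]
saddle top [350.4 244. ] 0.63 [ 0.5789 -0.0913  0.095 ]
   TRI [0.5445 0.0454 0.0737] [0.1425 0.1425]
pump_block scene [379.2 255.3] 0.91 [ 0.5628 -0.1798  0.046 ]
pump_block top [385.8 262.2] 0.57 [ 0.5526 -0.1721  0.046 ]
   TRI [ 0.5475 -0.1694  0.0737] [0.0013 0.0013]
handle_pin scene [390.6 251.3] 0.68 [ 0.5524 -0.2045  0.068 ]
handle_pin top [397.5 265.1] 0.56 [ 0.544  -0.1938  0.068 ]
   TRI [ 0.5386 -0.1923  0.0942] [0.003 0.003]
handle_grip scene [442.2 239.7] 0.87 [ 0.5156 -0.3198  0.118 ]
handle_grip top [460.3 280.4] 0.89 [ 0.5116 -0.311   0.118 ]
   TRI [ 0.5084 -0.3095  0.1324] [0.003 0.003]
lift_pad scene [246.9 313.7] 0.58 [0.4768 0.1824 0.105 ]
lift_pad top [209.4 283.7] 0.81 [0.4814 0.1898 0.105 ]
lift_pad top [345.5 166.5] 0.71 [ 0.7439 -0.0744  0.105 ]
   TRI [0.4795 0.1861 0.1043] [0.0042 0.0042]
jack scene [343.6 268.9] 0.74 [ 0.5125 -0.0617  0.118 ]
jack top [350.2 254. ] 0.88 [ 0.553
[... 1783 characters left out ...]
p [495.6 282.9] 0.71 [ 0.5101 -0.381   0.118 ]
   TRI [ 0.5214 -0.418   0.0248] [0.0025 0.0025]
jar scene [303.1 227.1] 0.6 [ 0.66   -0.0061  0.118 ]
jar top [320.8 177.5] 0.82 [ 0.7123 -0.0233  0.118 ]
   TRI [ 0.7556 -0.0256 -0.0126] [0.0039 0.0039]
{'t': 1.7, 'q': array([ 1.5741,  0.3586,  0.0119, -0.    , -1.2241, -0.2881]), 'qd': array([ 0.    ,  0.0006, -0.0001,  0.0023, -0.001 , -0.0005]), 'joint_efforts': array([ -0.0006, -58.2379,  29.3302,   7.0025,   0.0125,  -0.    ]), 'eef_pos': array([0.1896, 0.6478, 0.4046]), 'ee_rot': array([ 3.1416, -0.    , -0.2848]), 'force': array([1.0957, 0.4276, 0.0978]), 'moment': array([-0.0115, -0.0283, -0.002 ]), 'width': 0.08735210158950193} 0.1593
```

View pics/a.png

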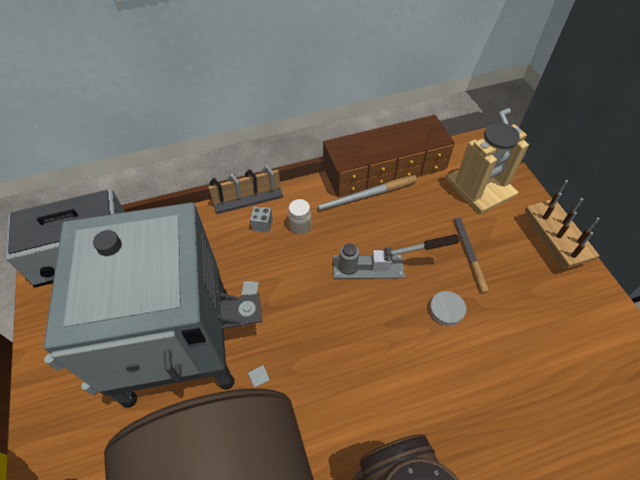

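View pics/b.png

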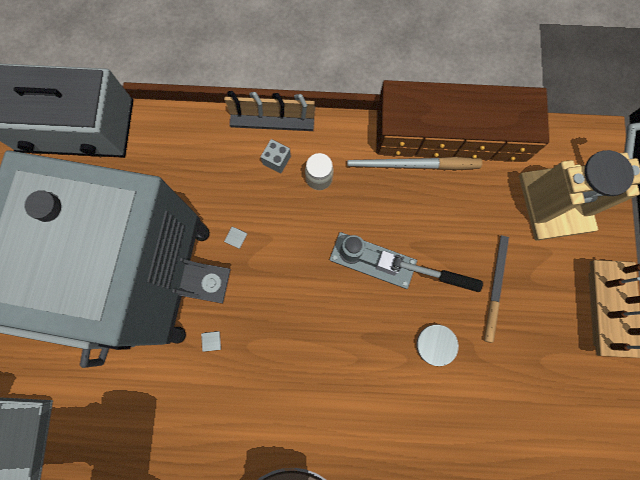

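Top view: saddle near (352,246), grip at (460,281), bolt head at (210,284), shims at (236,238) and (211,341). Next I'll take magnified crops to measure the plate corners.

```bash
python3 - <<'E'
from h import *
a=cv2.imread("pics/a.png");b=cv2.imread("pics/b.png")
def cr(im,x,y):
    o=cv2.resize(im[y:y+75,x:x+100],(400,300),interpolation=cv2.INTER_CUBIC)
    for i in range(0,100,10):
        cv2.line(o,(i*4,0),(i*4,6 if i%50 else 14),(0,255,255),1)
        if i<75: cv2.line(o,(0,i*4),(6 if i%50 else 14,i*4),(0,255,255),1)
    return o
cv2.imwrite("pics/c.png",np.vstack([np.hstack([cr(b,320,215),cr(a,320,225)]),np.hstack([cr(b,160,245),cr(a,195,270)])]))
E
```

```text
(no output)
```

View pics/c.png

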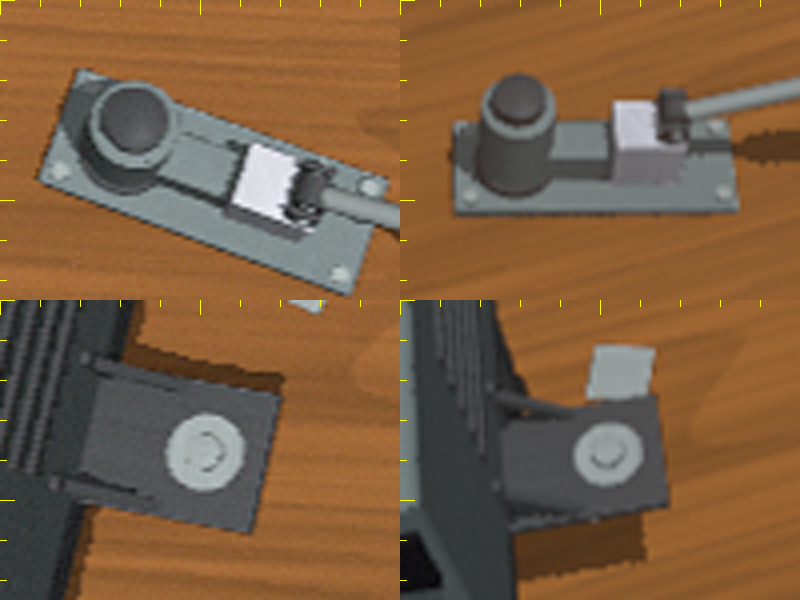

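```bash
python3 - <<'E'
from h import *
from scipy.optimize import least_squares
np.set_printoptions(precision=4,suppress=True)
J={'top':[((40,35,10),(340,232.5)),((40,-35,10),None),((0,0,95),(353.5,244.25)),((-145,35,10),None),((-145,-35,10),(407.5,288.75))],'scene':[((0,0,95),(349.25,249.5))]}
# top image: robot x is up, jack +x towards image left/up -> +y side is image down-left
J['top']=[((40,35,10),(330,260)),((40,-35,10),(340,232.5)),((-145,35,10),(407.5,288.75)),((-145,-35,10),(416.75,260)),((0,0,95),(353.5,244.25))]
J['scene']=[((40,35,0),(333.75,278.25)),((40,-35,10),(333.75,255.5)),((-145,35,0),(404.5,278)),((-145,-35,10),(402.5,256.25)),((0,0,95),(349.25,249.5))]
B={'top':[((35,-215,121),(230,268.25)),((-35,-215,121),(223,303.25))],'scene':[((35,-215,121),(258.75,294.25)),((-35,-215,121),(262,321.25))]}
def fit(M,x0,cams,free=3):
    def f(p):
        c,s=np.cos(p[2]),np.sin(p[2]);r=[]
        for cam in cams:
            for m,px in M[cam]:
                m=np.array(m)/1000
                w=[p[0]+c*m[0]-s*m[1],p[1]+s*m[0]+c*m[1],m[2]]
                r+=list(proj(cam,w)-np.array(px))
        return np.array(r)
    o=least_squares(f,x0); return o.x,o.fun
for cams in(['top'],['scene'],['top','scene']):
    x,r=fit(J,[.577,-.095,1.28],cams);print('jack',cams,x,np.degrees(x[2]),'res',r.round(1))
    x,r=fit(B,[.48,.37,0],cams);s,c=np.sin(x[2]),np.cos(x[2])
    print('kiln',cams,x,np.degrees(x[2]),'pad',x[0]+.185*s,x[1]-.185*c,'res',r.round(1))
p,e=tri([ray('top',(211.5,283)),ray('scene',(247,308.25))]);print('boss',p,e)
p,e=tri([ray('top',(353.5,244.25)),ray('scene',(349.25,249.5))]);print('saddle',p,e)
print('boss at .13',onz('top',(211.5,283),.130),onz('scene',(247,308.25),.130))
for n,t,s in(('shim b',(236,238),(250,286)),('shim a',(211,341),(259,376.5))):print(n,onz('top',t,.004),onz('scene',s,.004))
E
```

```text
jack ['top'] [ 0.5779 -0.0988  1.2648] 72.46608549800814 res [-1.   0.2 -0.4 -0.9  0.2  0.4  0.7 -0.2  0.5  0.4]
kiln ['top'] [ 0.501   0.3656 -0.1087] -6.228304665294762 pad 0.4809303881572568 0.1817238203926844 res [-0.  0.  0. -0.]
jack ['scene'] [ 0.5769 -0.1023  1.2529] 71.78787618239502 res [-0.2  1.3 -0.4 -0.5 -0.1  1.5 -0.1 -1.3  0.8 -1.2]
kiln ['scene'] [ 0.5028  0.363  -0.1337] -7.66184883536425 pad 0.47812888617472765 0.17962751414806546 res [-0.1 -0.4  0.1  0.4]
jack ['top', 'scene'] [ 0.5774 -0.1003  1.2603] 72.21095648742889 res [-0.4  0.4  0.4 -0.7  0.7  0.8  1.3  0.3  1.2  0.7 -0.9  1.5 -1.3 -0.3
 -0.9  1.2 -1.1 -1.6 -0.1 -1.1]
kiln ['top', 'scene'] [ 0.5019  0.3645 -0.1195] -6.844026933731561 pad 0.479885056849882 0.18077994087512309 res [ 0.6  0.8  0.2  0.7 -1.  -1.  -0.4 -0.4]
boss [0.4804 0.1799 0.1248] [np.float64(0.0013702700997827884), np.float64(0.0013702700997828146)]
saddle [ 0.5795 -0.0998  0.0874] [np.float64(0.0016732690996682925), np.float64(0.001673269099668363)]
boss at .13 [0.4804 0.18   0.13  ] [0.4769 0.1786 0.13  ]
shim b [0.598 0.163 0.004] [0.6036 0.1594 0.004 ]
shim a [0.3675 0.1976 0.004 ] [0.3644 0.194  0.004 ]
```

Request:
{"api": "move_arm", "payload": {"deltas": [[0,0,41,0,0,0],[0,0,41,0,0,0],[0,0,41,0,0,0],[0,0,41,0,0,0],[0,0,41,0,0,0]], "claw": 0, "squeeze": 40}}

```text
t: 2.12
eef_pos: [0.1897, 0.6471, 0.6121]
ee_rot: [-3.141, 0.0, -0.285]
force: [0.6, 1.2, 0.6]
width: 0.0876
```

Request:
{"api": "move_arm", "payload": {"deltas": [[0,0,30,0,0,-5],[16,-36,0,0,0,-5],[16,-36,0,0,0,-5],[16,-36,0,0,0,-5],[16,-36,0,0,0,-5]]}}

```text
t: 2.53
eef_pos: [0.254, 0.5023, 0.6396]
ee_rot: [-3.142, 0.0, -0.725]
force: [0.1, 0.4, 0.3]
width: 0.0879
```

Request:
{"api": "move_arm", "payload": {"deltas": [[16,-37,0,0,0,-5],[16,-37,0,0,0,-5],[16,-37,0,0,0,-5],[16,-37,0,0,0,-5],[16,-37,0,0,0,-5]]}}

```text
t: 2.95
eef_pos: [0.3338, 0.3165, 0.64]
ee_rot: [-3.141, 0.001, -1.161]
force: [1.7, -0.5, 0.2]
width: 0.0878
```

Request:
{"api": "move_arm", "payload": {"deltas": [[16,-37,0,0,0,-5],[16,-37,0,0,0,-5],[16,-37,0,0,0,-5],[16,-37,0,0,0,-5],[16,-37,0,0,0,-5]]}}

```text
t: 3.37
eef_pos: [0.4134, 0.1315, 0.6403]
ee_rot: [-3.14, 0.001, -1.597]
force: [1.2, 0.6, -0.0]
width: 0.0876
```

Request:
{"api": "move_arm", "payload": {"deltas": [[15,-35,-15,0,0,-4],[15,-35,-15,0,0,-4],[15,-35,-15,0,0,-4],[15,-35,-15,0,0,-4],[15,-35,-15,0,0,0]]}}

```text
t: 3.78
eef_pos: [0.4886, -0.0434, 0.5644]
ee_rot: [-3.141, 0.001, -1.877]
force: [0.9, 0.8, 0.5]
width: 0.0879
```

Request:
{"api": "move_arm", "payload": {"deltas": [[16,-34,-15,0,0,0],[16,-34,-15,0,0,0],[16,-34,-15,0,0,0],[15,-37,-5,0,0,0],[0,0,-35,0,0,0]]}}

```text
t: 4.2
eef_pos: [0.5544, -0.1857, 0.4827]
ee_rot: [-3.135, -0.002, -1.876]
force: [1.8, 0.3, 1.3]
width: 0.0876
```

Request:
{"api": "move_arm", "payload": {"deltas": [[0,0,-40,0,0,0],[0,0,-40,0,0,0],[0,0,-40,0,0,0],[0,0,-40,0,0,0],[0,0,-35,0,0,0]]}}

```text
t: 4.62
eef_pos: [0.5509, -0.1803, 0.2825]
ee_rot: [3.141, 0.0, -1.873]
force: [-0.4, 0.4, 0.4]
width: 0.0879
```

```bash
python3 - <<'E'
from h import *
s=arm.get_state();print(s['eef_pos'],s['ee_rot'],s['force'])
snap("scene","d1.png",(290,180,490,330),2);snap("top","d2.png",(290,190,490,340),2)
cv2.imwrite("pics/d.png",np.vstack([cv2.imread("pics/d1.png"),cv2.imread("pics/d2.png")]))
E
```

```text
[ 0.55094501 -0.18030311  0.28252272] [ 3.14103373e+00  4.77647356e-05 -1.87346263e+00] [-0.39461846  0.38349059  0.35011521]
```

View pics/d.png

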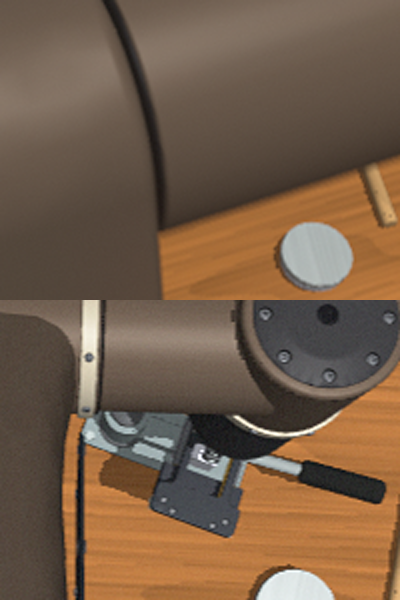

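Arm hides most of it, but the jaws straddle the block in the top view. I'll lower and grip.

Request:
{"api": "move_arm", "payload": {"deltas": [[0,0,-25,0,0,0],[0,0,-25,0,0,0],[0,0,-15,0,0,0],[0,0,-11,0,0,0],[0,0,0,0,0,0]]}}

```text
t: 5.13
eef_pos: [0.5519, -0.1802, 0.2084]
ee_rot: [3.141, -0.0, -1.873]
force: [-0.2, 0.5, 0.8]
width: 0.0877
```

Request:
{"api": "move_arm", "payload": {"deltas": [[0,0,0,0,0,0],[0,0,0,0,0,0],[0,0,0,0,0,0],[0,0,0,0,0,0],[0,0,0,0,0,0]], "claw": 255, "squeeze": 30}}

```text
t: 5.55
eef_pos: [0.5519, -0.1802, 0.2096]
ee_rot: [-3.14, 0.0, -1.873]
force: [0.1, -0.1, -1.0]
width: 0.0597
```

Request:
{"api": "move_arm", "payload": {"deltas": [[0,0,0,0,0,0],[0,0,0,0,0,0],[0,0,0,0,0,0],[0,0,0,0,0,0],[0,0,0,0,0,0]]}}

```text
t: 5.97
eef_pos: [0.5522, -0.1803, 0.2089]
ee_rot: [-3.14, 0.0, -1.873]
force: [2.2, -1.1, 0.1]
width: 0.0362
```

Request:
{"api": "move_arm", "payload": {"deltas": [[-16,10,0,0,0,2.2],[-16,15,0,0,0,2.2],[-17,20,0,0,0,2.2],[-17,20,0,0,0,2.2],[-16,20,0,0,0,2.2]]}}

```text
t: 6.38
eef_pos: [0.4692, -0.0949, 0.2088]
ee_rot: [-3.141, -0.0, -1.68]
force: [3.2, -3.2, -0.5]
width: 0.0357
```

Request:
{"api": "move_arm", "payload": {"deltas": [[0,25,0,0,0,0],[0,25,0,0,0,0],[0,25,0,0,0,0],[0,25,0,0,0,0],[0,25,0,0,0,0]]}}

```text
t: 6.8
eef_pos: [0.469, 0.0302, 0.2088]
ee_rot: [3.141, -0.001, -1.681]
force: [1.0, -5.3, 1.8]
width: 0.0362
```

```bash
python3 - <<'E'
from h import *
s=arm.get_state();print(s['eef_pos'],s['ee_rot'],s['force'],s['moment'],s['width'])
snap("scene","e1.png",(190,200,440,350),1.6);snap("top","e2.png",(180,190,430,340),1.6)
cv2.imwrite("pics/e.png",np.vstack([cv2.imread("pics/e1.png"),cv2.imread("pics/e2.png")]))
E
```

```text
[0.46899614 0.03023617 0.208796  ] [ 3.14057439e+00 -1.30251416e-03 -1.68122898e+00] [ 1.00133019 -5.30269967  1.79122913] [-1.87686023 -0.48482877 -0.17617837] 0.03615063135975906
```

View pics/e.png

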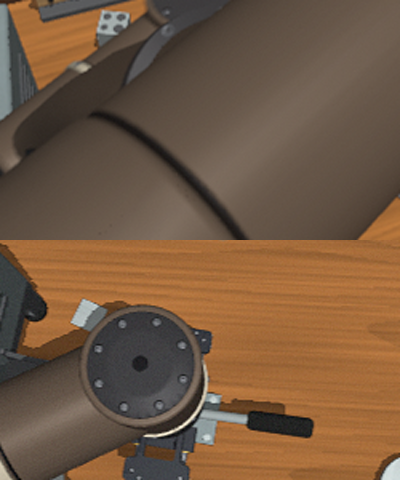

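```bash
python3 - <<'E'
from h import *
s=arm.get_state();y=s['ee_rot'][2]+np.pi;u=np.array([np.cos(y),np.sin(y)]);print(np.degrees(y))
im=arm.grab_frame("top")
r=arm.spot_point("handle_grip","top");print(r[:1])
p=onz("top",r[0]["xy"],.118)[:2];g=s['eef_pos'][:2]
d=p-g;print("grip",p,"along",d@u,"(exp -.1404) across",d@[-u[1],u[0]])
# earlier top grip: vs fitted jack
q=onz("top",(460.3,280.4),.118)[:2]-[.5774,-.1003];v=np.array([np.cos(1.2603),np.sin(1.2603)]);print("before: along",q@v,"exp -.2254, across",q@[-v[1],v[0]])
cv2.imwrite("pics/f.png",cv2.resize(im[255:330,280:380,::-1],(800,600),interpolation=2))
E
```

```text
83.83268514482523
[{'xy': [353.7, 302.2], 'score': 0.63}]
grip [ 0.45790745 -0.10056731] along -0.13341836610983865 (exp -.1404) across -0.0023519398660970026
before: along -0.22071068617133996 exp -.2254, across -0.0016667140281082819
```

View pics/f.png

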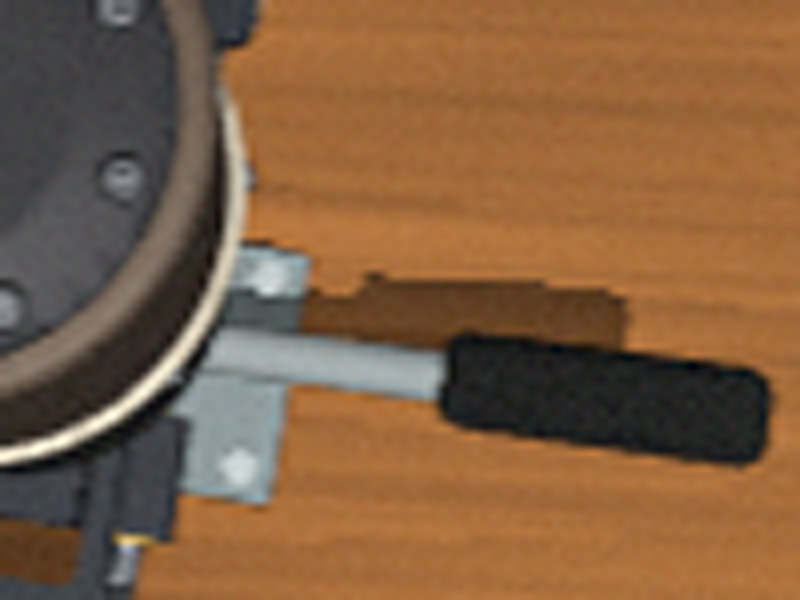

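```bash
python3 - <<'E'
from h import *
s=arm.get_state();y=s['ee_rot'][2]+np.pi;u=np.array([np.cos(y),np.sin(y)]);n=np.array([-u[1],u[0]]);g=s['eef_pos'][:2]
P=[onz("top",p,.01)[:2] for p in((318.5,286.6),(313.75,317.9))]
for p in P: print(p,(p-g)@u,(p-g)@n)
d=P[1]-P[0];print("yaw",np.degrees(np.arctan2(d[1],d[0]))-90,np.linalg.norm(d))
m=(P[0]+P[1])/2; sad=m+.145*u; print("saddle by corners",sad,"by grasp",g+.085*u)
E
```

```text
[ 0.49647903 -0.0295587 ] -0.05727489505530586 -0.032999940536713665
[ 0.42779839 -0.02259388] -0.057779467836038705 0.036031090762277077
yaw 84.20950063051001 0.06903287532685637
saddle by corners [0.47782198 0.11807306] by grasp [0.47906121 0.11545083]
```

Request:
{"api": "move_arm", "payload": {"deltas": [[0,16,0,0,0,0],[0,16,0,0,0,0],[1,14,0,0,0,0],[1,10,0,0,0,0],[0,8,0,0,0,0]]}}

```text
t: 7.42
eef_pos: [0.4714, 0.093, 0.2087]
ee_rot: [3.14, -0.002, -1.681]
force: [-0.1, -7.4, 7.1]
width: 0.0358
```

```bash
python3 - <<'E'
from h import *
s=arm.get_state();y=s['ee_rot'][2]+np.pi;u=np.array([np.cos(y),np.sin(y)]);g=s['eef_pos'][:2]
print(s['eef_pos'],np.degrees(y),s['force'],"saddle",g+.087*u)
snap("top","g1.png",(160,230,360,380),4)
snap("scene","g2.png")
E
```

```text
[0.47140085 0.0930458  0.20873213] 83.66180157010635 [-0.05183249 -7.40790444  7.11575811] saddle [0.48100539 0.17951402]
```

View pics/g1.png

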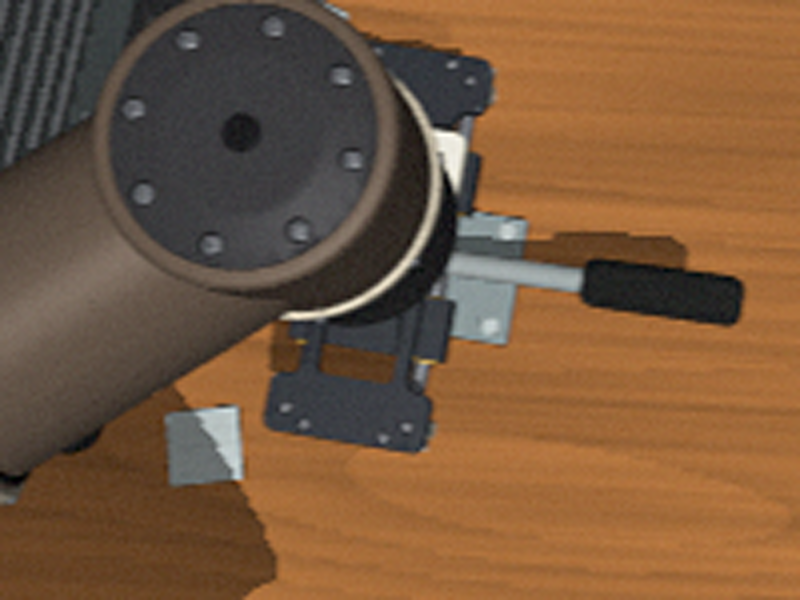

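```bash
python3 - <<'E'
from h import *
P=[onz("top",p,.01)[:2] for p in((292,285.5),(288,315.75))]
d=P[1]-P[0];y=np.arctan2(d[1],d[0])-np.pi/2
print(np.degrees(y),np.linalg.norm(d),(P[0]+P[1])/2+.145*np.array([np.cos(y),np.sin(y)]))
E
```

```text
85.96553634521118 0.06652552267734982 [0.47300148 0.17606991]
```

Request:
{"api": "move_arm", "payload": {"deltas": [[0,0,0,0,0,0],[0,0,0,0,0,0],[0,0,0,0,0,0],[0,0,0,0,0,0],[0,0,0,0,0,0]]}}

```text
t: 7.93
eef_pos: [0.4715, 0.0937, 0.2088]
ee_rot: [3.141, 0.001, -1.681]
force: [-4.9, 5.6, 3.7]
width: 0.0361
```

Request:
{"api": "move_arm", "payload": {"deltas": [[0,3,0,0,0,0],[0,0,0,0,0,0],[0,0,0,0,0,0],[0,0,0,0,0,0],[0,0,0,0,0,0]]}}

```text
t: 8.35
eef_pos: [0.4714, 0.096, 0.2088]
ee_rot: [3.141, -0.001, -1.682]
force: [-2.3, -1.8, 5.5]
width: 0.0357
```

Request:
{"api": "move_arm", "payload": {"deltas": [[0,0,0,0,0,0],[0,0,0,0,0,0],[0,0,0,0,0,0],[0,0,0,0,0,0],[0,0,0,0,0,0]], "claw": 60}}

```text
t: 8.77
eef_pos: [0.4717, 0.0968, 0.2086]
ee_rot: [3.142, -0.0, -1.681]
force: [0.5, 0.0, -0.2]
width: 0.063
```

Request:
{"api": "move_arm", "payload": {"deltas": [[0,0,5,0,0,0],[0,0,30,0,0,0],[0,0,40,0,0,0],[0,0,40,0,0,0],[0,-10,20,0,0,0]]}}

```text
t: 9.18
eef_pos: [0.4726, 0.0877, 0.3488]
ee_rot: [-3.136, 0.003, -1.679]
force: [1.2, 1.1, -0.5]
width: 0.0672
```

Request:
{"api": "move_arm", "payload": {"deltas": [[-4,-30,0,0,0,0],[-4,-35,0,0,0,0],[-4,-35,0,0,0,0],[-5,-35,0,0,0,0],[0,0,0,0,0,0]], "claw": 255, "squeeze": 30}}

```text
t: 9.6
eef_pos: [0.453, -0.0521, 0.3439]
ee_rot: [3.141, -0.0, -1.684]
force: [-0.6, 0.3, 0.2]
width: 0.0397
```

```bash
python3 - <<'E'
from h import *
s=arm.get_state();print(s['eef_pos'],s['ee_rot'],s['force'],s['width'])
a=arm.grab_frame("scene")[:,:,::-1];b=arm.grab_frame("top")[:,:,::-1]
cv2.imwrite("pics/h.png",np.vstack([cv2.resize(a[250:350,190:390],(600,300),interpolation=2),cv2.resize(b[230:330,170:370],(600,300),interpolation=2)]))
E
```

```text
[ 0.45302503 -0.05211322  0.34393352] [ 3.14081888e+00 -3.63913685e-04 -1.68417491e+00] [-0.56765805  0.28713895  0.18537117] 0.039662953230799276
```

View pics/h.png

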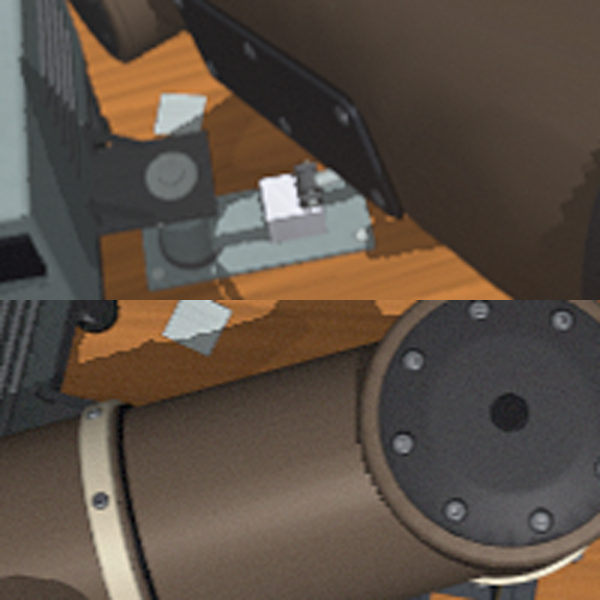

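```bash
python3 - <<'E'
from h import *
f=onz("scene",(240,346.7),0)[:2];r=onz("scene",(314.3,333.3),0)[:2]
d=f-r;L=np.linalg.norm(d);u=d/L;n=np.array([-u[1],u[0]])
print(L,np.degrees(np.arctan2(u[1],u[0])),"saddle",f-.04*u-.035*n, r+.145*u-.035*n,"pad(scene) .4781 .1796")
b=onz("scene",(190+172/3,250+176/3),.1248);print("boss",b)
E
```

```text
0.18158653521327162 82.80448651793856 saddle [0.48054942 0.17616279] [0.48097698 0.17954937] pad(scene) .4781 .1796
boss [0.47836474 0.17823868 0.1248    ]
```

Request:
{"api": "move_arm", "payload": {"deltas": [[1,0,-20,0,0,0],[0,0,-15,0,0,0],[0,0,-10,0,0,0],[0,0,-10,0,0,0],[0,0,-10,0,0,0]]}}

```text
t: 10.12
eef_pos: [0.4562, -0.0473, 0.2788]
ee_rot: [-3.141, -0.0, -1.679]
force: [-0.7, -2.6, 4.9]
width: 0.0019
```

Request:
{"api": "move_arm", "payload": {"deltas": [[0,0,-10,0,0,0],[0,0,-10,0,0,0],[0,0,-10,0,0,0],[0,0,-8,0,0,0],[0,0,-5,0,0,0]]}}

```text
t: 10.53
eef_pos: [0.4564, -0.0473, 0.2357]
ee_rot: [-3.14, 0.0, -1.68]
force: [-1.7, 2.0, 10.5]
width: 0.0003
```

Request:
{"api": "move_arm", "payload": {"deltas": [[0,0,-3,0,0,0],[0,0,-2,0,0,0],[0,0,0,0,0,0],[0,0,0,0,0,0],[0,0,0,0,0,0]]}}

```text
t: 10.95
eef_pos: [0.4565, -0.0471, 0.2325]
ee_rot: [-3.139, 0.001, -1.679]
force: [-6.1, 1.7, 24.4]
width: 0.0003
```

Request:
{"api": "move_arm", "payload": {"deltas": [[0,0,18,0,0,0],[0,0,18,0,0,0],[0,0,18,0,0,0],[0,0,18,0,0,0],[0,0,18,0,0,0]]}}

```text
t: 11.37
eef_pos: [0.4559, -0.0473, 0.3217]
ee_rot: [-3.141, 0.001, -1.68]
force: [-0.2, -1.0, 0.5]
width: 0.0002
```

Request:
{"api": "move_arm", "payload": {"deltas": [[0,0,0,0,0,0],[0,0,0,0,0,0],[0,0,0,0,0,0],[0,0,0,0,0,0],[0,0,-5,0,0,0]]}}

```text
t: 11.78
eef_pos: [0.4558, -0.048, 0.3154]
ee_rot: [3.141, -0.0, -1.681]
force: [0.6, -0.4, 1.3]
width: 0.0004
```

Request:
{"api": "move_arm", "payload": {"deltas": [[0,0,-10,0,0,0],[0,0,-10,0,0,0],[0,0,-10,0,0,0],[0,0,-10,0,0,0],[0,0,-10,0,0,0]]}}

```text
t: 12.2
eef_pos: [0.4559, -0.0487, 0.2653]
ee_rot: [3.141, -0.002, -1.68]
force: [-0.6, -6.6, 11.6]
width: 0.0005
```

Request:
{"api": "move_arm", "payload": {"deltas": [[0,0,-10,0,0,0],[0,0,-10,0,0,0],[0,0,-8,0,0,0],[0,0,-5,0,0,0],[0,0,-3,0,0,0]]}}

```text
t: 12.62
eef_pos: [0.4563, -0.0485, 0.2305]
ee_rot: [-3.141, -0.002, -1.679]
force: [-13.5, 0.6, 52.0]
width: 0.0006
```

Request:
{"api": "move_arm", "payload": {"deltas": [[0,0,10,0,0,0],[0,0,20,0,0,0],[0,0,20,0,0,0],[0,0,20,0,0,0],[0,0,21,0,0,0]]}}

```text
t: 13.03
eef_pos: [0.4555, -0.0482, 0.3206]
ee_rot: [3.14, -0.0, -1.681]
force: [0.1, -0.6, -0.4]
width: 0.0002
```

```bash
python3 - <<'E'
from h import *
s=arm.get_state();print(s['eef_pos'],s['force'])
a=arm.grab_frame("scene")[:,:,::-1]
cv2.imwrite("pics/i.png",cv2.resize(a[240:400,190:390],(800,640)[:2],interpolation=2)[:600])
E
```

```text
[ 0.4554991  -0.04818154  0.32061574] [ 0.13823397 -0.64406947 -0.36145873]
```

View pics/i.png

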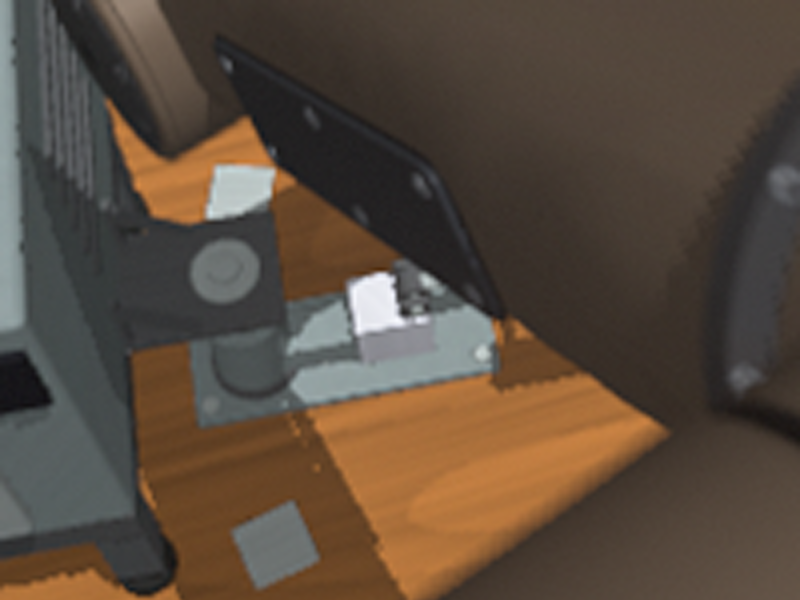

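Request:
{"api": "move_arm", "payload": {"deltas": [[0,0,-10,0,0,0],[0,0,-10,0,0,0],[0,0,-10,0,0,0],[0,0,-10,0,0,0],[0,0,-10,0,0,0]]}}

```text
t: 13.5
eef_pos: [0.4562, -0.0487, 0.2705]
ee_rot: [-3.141, -0.002, -1.68]
force: [-1.1, -6.1, 11.7]
width: 0.0005
```

Request:
{"api": "move_arm", "payload": {"deltas": [[0,0,-10,0,0,0],[0,0,-10,0,0,0],[0,0,-10,0,0,0],[0,0,-6,0,0,0],[0,0,-3,0,0,0]]}}

```text
t: 13.92
eef_pos: [0.4564, -0.0485, 0.2315]
ee_rot: [-3.141, -0.001, -1.68]
force: [-7.6, -1.6, 34.6]
width: 0.0007
```

```bash
python3 - <<'E'
from h import *
s=arm.get_state();print(s['eef_pos'],s['force'],s['t'])
a=arm.grab_frame("scene")[:,:,::-1];g0=cv2.imread("pics/a.png")
cv2.imwrite("pics/j.png",np.hstack([cv2.resize(x[260:410,195:295],(400,600),interpolation=2) for x in(g0,a)]))
for z in(.1248,.131,.141,.143):print(z,proj("scene",[.4784,.1782,z]))
E
```

```text
[ 0.45643696 -0.04854124  0.2315224 ] [-7.55326284 -1.60612742 34.64099943] 13.9167
0.1248 [247.34672075 308.64818459]
0.131 [246.96169916 307.39582965]
0.141 [246.33262508 305.34964824]
0.143 [246.205597   304.93646558]
```

View pics/j.png

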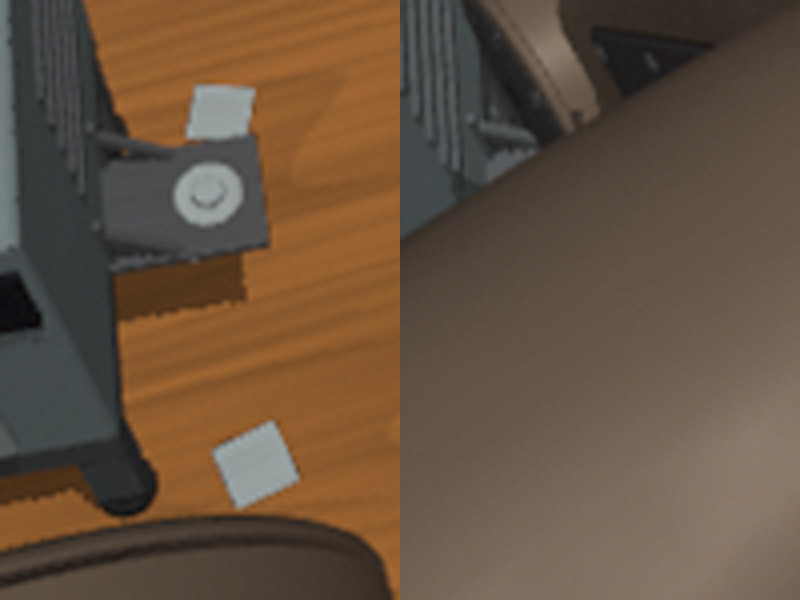

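```bash
python3 - <<'E'
from h import *
from scipy.spatial.transform import Rotation as Ro
from scipy.optimize import minimize_scalar
k=np.array([.5019,.3645]);yaw=-.1195;ux=np.array([np.cos(yaw),np.sin(yaw),0]);uy=np.array([-np.sin(yaw),np.cos(yaw),0])
piv=np.array([*k,0])+.113*uy
for cam,f in(("top","b.png"),("scene","a.png")):
    a=cv2.imread("pics/"+f,0);b=cv2.cvtColor(arm.grab_frame(cam),cv2.COLOR_RGB2GRAY);cv2.imwrite(f"pics/now_{cam}.png",b)
    m=np.zeros_like(a)
    if cam=="top": m[160:330,2:150]=255
    else: m[210:340,60:200]=255
    p=cv2.goodFeaturesToTrack(a,60,.01,6,mask=m)
    q,st,_=cv2.calcOpticalFlowPyrLK(a,b,p,None,winSize=(21,21),maxLevel=3)
    p2,st2,_=cv2.calcOpticalFlowPyrLK(b,a,q,None,winSize=(21,21),maxLevel=3)
    ok=(st.ravel()==1)&(np.linalg.norm(p-p2,axis=2).ravel()<.5)
    p=p[ok,0];q=q[ok,0]
    # keep points on the lid plane z=.357
    P=np.array([onz(cam,x,.357) for x in p]);rel=P-[*k,0]
    inn=(abs(rel@ux)<.13)&(abs(rel@uy)<.125);P,p,q=P[inn],p[inn],q[inn]
    def pred(t): return np.array([proj(cam,piv+Ro.from_rotvec(-t*ux).apply(x-piv)) for x in P])
    o=minimize_scalar(lambda t:np.median(np.linalg.norm(pred(t)-q,axis=1)),bounds=(-.12,.12),method='bounded')
    t=o.x;print(cam,len(p),"flow",np.median(q-p,axis=0),"tilt",t,"med res",o.fun,"foot lift mm",226*np.sin(t),"pad",298*np.sin(t))
E
```

```text
top 17 flow [-13.715984   -2.9453735] tilt 0.05482803650721906 med res 0.4724170466421565 foot lift mm 12.384928989850794 pad 16.330570083962552
scene 12 flow [-1.1607250e+01  1.1428833e-02] tilt 0.05368047679992883 med res 0.5226581522371889 foot lift mm 12.125962115898947 pad 15.989100489105692
```

```bash
python3 - <<'E'
from h import *
s=arm.get_state();print(s['t'],s['eef_pos'],s['force'],abs(s['qd']).max())
print(arm.job_done())
E
```

```text
14.0667 [ 0.45635084 -0.04853983  0.23236775] [-3.12310383 -4.10532596 20.25167059] 0.0035891400903419416
the job is handed in; nothing more can be done
None
```

I slid the jack by its pump block until its saddle was under the kiln's lift pad. I then pumped the handle three full strokes and left the gripper holding it right down for the shims. The job was handed in at about 14 s; it reports no verdict.

- **Centring:** the saddle measured within about 4 mm of the pad centre before pumping (limit 12 mm). I didn't re-measure it after the last stroke because the arm blocked the view. Between strokes 2 and 3 the jack's rear corner hadn't moved visibly.
- **Lift:** tracking the kiln lid in both cameras gave a tilt of 0.054–0.055 rad, so the near feet should be about 12 mm up. I worked this out from the tilt and could not see the feet themselves; the margin over 10 mm is only about 2 mm.
- **Handle:** it was pressed onto its stop with the wrist force steady at about 20 N upward. On the second stroke I pressed harder than needed, about 52 N.
- **Kiln and bench:** I saw no sign of the kiln being shoved or the shims moving, but I took no last measurement of the other items on the bench.

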